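# Close a split housing on a tilt-and-swivel nest and hold it shut

### The arm

A 7-joint arm with a two-finger parallel gripper is mounted at the origin on the work surface. World frame = base frame: x ahead of the robot, y to its left, z up, the work surface at z = 0. Lengths are in m, angles in rad, forces in N, time in s.
With the tool pointing down it reaches from about 0.35 to 0.9 m from the base axis. Payload 8.1 kg.
Tool frame: the origin (TCP) lies at the very end of the fingers, on their centre line; the grasp point (between the pads) lies 19 mm behind it (robot.hold_point_z is the distance from the TCP to the grasp point, in m); z points along the fingers, x is the direction in which the jaws open and shut, and the axes are right-handed (so a half turn about z gives the same grasp; the last joint's range is limited). The gripper opens to 92 mm and grips with 3 to 60 N. Pads are 19 mm wide; open, the fingers measure 130 mm over their backs; the gripper's body (75 mm by 190 mm) begins 47 mm behind the grasp point.
Start: joints at [-1.452, 0.434, 0.025, 1.573, -0.012, 1.134, -0.075], TCP at [0.138, 0.61, 0.227] pointing down, gripper open.
Joint ranges: [-2.62, 2.62], [-0.44, 2.09], [-1.27, 1.32], [0.08, 2.57], [-1.32, 4.46], [0.12, 2], [-2.74, 2.74]. Speed limits (rad/s): [2.22, 2.22, 3.01, 3.01, 3.14, 3.14, 3.14].

### API

Orientations are given as a rotation vector (axis times angle).
In Python, from cell import robot gives the robot as it stands.
- The arm moves only by the tool send_rows, never from a script. Its argument "rows" is a list that holds one entry, the list of rows, each a list of 5 numbers: the closure, from 0 (fully open) to 1 (shut), then the shift along the tool's x, y, z in m, then the turn about the tool's z in degrees. A call has 1 to 20 rows; each row is the pose to reach, as a shift and turn from the pose commanded when the call began, along the tool's axes at that moment; what a row does not reach only later rows make up. A row lasts 1/12 s, in which the tool goes at most 41.7 mm and 7.16 degrees, less where a joint would pass 70% of its speed; a pose out of reach is approached as far as the arm can. A call with a gripper value outside its range is refused whole. The fingers move at their own pace and stop on an object; "force" is the grip in N (left out, the last holds). Time passes only in rows, so rows that repeat a pose let the fingers close. It gives the time, the measured TCP pose, the force and the opening at its end, in the units of the state.
- robot.get_state(): the state, without advancing time (a new reading comes with each control period).
- robot.get_image(name): name is "side" or "top" or "wrist"; returns the picture (384x512x3 uint8, red, green, blue); there is no depth.
- robot.camera_model(name): a dict with "fx", "fy", "cx", "cy" (pixels), "D" ([k1, k2, p1, p2, k3] as OpenCV has them; the pictures are not rectified), "R" (3x3) and "t" (3): a world point X has camera coordinates R X + t. Camera axes: x right, y down, z forward; pixel columns grow to the right and rows downward; lengths in m; the calibration is good to about 2 mm. A picture is of the moment at which its call begins: read the wrist's pose just before it. camera_model takes no time and is no camera call; for the wrist camera it gives the pose at the moment of the call.
- robot.job_done(): hands the job in, once; it reports no verdict.
The state is a dict: "time_s": time; "joint_pos": joint angles; "dq": joint speeds; "joint_torque": joint torques, N m; "tool_pos": TCP position; "ee_rot": TCP orientation; "force": force on the tool from outside, world axes, zero at the start; "moment": the same for the moment, N m; "width": opening from 0.0 (shut) to 1.0 (fully open).
Only numpy, scipy, OpenCV 4.12 (cv2) and the standard library are available. Lean on these libraries where they do the work, as an engineer would, in place of code of your own. Each camera call takes 0.05 s, during which the arm holds its last target. There are 200 camera calls.

### The job

At this assembly station, take the tilting nest by its ball handle, lower it until it lies level on its stop and swivel it until the handle stands over the dark line on its base plate. Then pick up the loose housing cover, align its two holes with the dowels of the half that sits in the nest, its rounded ear over the other ear, seat it fully home and keep it pressed down with a firm push of roughly 15 N. Finish while still gripping and pressing the cover; leave the other things on the table where they are.

Things in the scene. Friction and masses are not known exactly. Their poses are not given: they have to be found in the camera images.
- pedestal: Fixed stand of the nest: bright metal base plate 200 x 130 x 12 mm with a round grey column, 75 mm high. Origin on the table on the column's axis, which is the swivel axis. Its -x axis points along the dark line (34 x 5 mm) painted on the base plate, 92 to 126 mm from the swivel axis.
- swivel (a joint): Swivel angle of the nest on the column, rad, about the vertical, growing counter-clockwise seen from above; 0 when the ball handle stands over the dark line. Stays where it is left (about 3 N at the ball turns it); range -0.4 to 1.3, no stop at 0; starts between 0.35 and 0.9.
- tilt (a joint): Tilt of the nest about its hinge, rad; 0 = level, on the stop; grows as the handle side rises (to 0.8). Stiff, stays where it is left (2 to 8 N at the ball moves it); starts between 0.3 and 0.6.
- hinge_mid (a point): Middle of the tilt hinge axis, a level line 50 mm from the swivel axis on the side away from the ball, 95 mm above the table. Its own y axis lies along the hinge; its x axis, when level, points from the ball to the hinge.
- ball (a point): Centre of the black ball handle, 26 mm diameter, on a 10 mm stem from a lug of the nest plate (level: the stem is upright below the ball, the lug's axis 45 mm below its centre). In the nest's own axes 135 mm from the hinge axis towards -x and 45 mm above it; with the nest level 85 mm from the swivel axis, 140 mm above the table.
- lower_half: Aluminium lower half, clamped in the grey nest plate (180 x 80 x 12 mm, long along y): block 56 (x) x 104 (y) x 14 mm, rounded ear of 18 mm radius centred 52 mm along +y. Origin: centre of its underside, 101 mm above the table when level; z out of the nest, -x to the ball. Two steel dowels, 8 mm diameter, stand 14 mm above its top face (last 5 mm tapered) at x 0, y -38 and +24 mm.
- lower_a (a point): Foot of the dowel far from the ear, on the lower half's top face (x 0, y -38, z 14 mm in the lower half's frame).
- lower_b (a point): Foot of the dowel near the ear, on the lower half's top face (x 0, y +24, z 14 mm in the lower half's frame).
- cover: Loose aluminium cover lying flat, about 0.28 kg: plate 56 (x) x 104 (y) x 18 mm thick, rounded ear of 18 mm radius centred 52 mm along +y. Two 9.5 mm through holes at x 0, y -38 and +24 mm. Origin: centre of its underside, z up. Seated, its axes match the lower half's and its underside lies on that half's top face. A grip block stands on it (see grip_block).
- cover_a (a point): Centre of the cover's hole far from the ear, at the underside (x 0, y -38, z 0 mm in the cover's frame).
- cover_b (a point): Centre of the cover's hole near the ear, at the underside (x 0, y +24, z 0 mm in the cover's frame).
- grip_block (a point): Centre of the grip block on the cover (x 0, y -7, z 33 mm in the cover's frame): 26 (x) x 32 (y) x 30 mm high, from 18 to 48 mm above the cover's underside. Grip it across x, 26 mm wide.
- plate_a: Bystander: flat white two-lobed plastic plate, 98 x 42 x 10 mm, origin under its centre.
- plate_b: Bystander: larger flat white two-lobed plate, 123 x 53 x 10 mm, origin under its centre.
- bearing_cap: Bystander: stepped round steel cap, 44 mm diameter, 22 mm high, origin under its centre.
- fitting: Bystander: upright brass fitting, 22 mm diameter, 40 mm high, origin under its centre.
- jar: Bystander: round jar, 60 mm diameter, 80 mm high, origin under its centre.
- driver: Bystander: screwdriver lying on the table.

How it is judged:
On the way:
1. the nest is level on its stop with its handle over the line, before the cover is put on (value of joint tilt below 0.05 rad and value of joint swivel between -0.08 and 0.08 rad and distance between cover and lower_half above 0.04 m), for 0.2 s.
At the end, for the whole second after the job is handed in: The cover is fully home on both dowels (each hole within 3 mm of its dowel's foot, ear over ear), the nest level (within 0.05 rad) with its handle over the line (within 0.08 rad), and the robot's fingers still hold the cover, pressing it on the lower half so that 7 to 35 N act between the halves (value of joint tilt below 0.05 rad and value of joint swivel between -0.08 and 0.08 rad and distance between cover_a and lower_a below 0.003 m and distance between cover_b and lower_b below 0.003 m and contact force between cover and lower_half between 7 and 35 N and contact force between the fingers and cover above 2 N and linear speed of cover below 0.02 m/s); the arm keeps its last pose, push and grip.
It fails at once if a bystander on the table was shoved more than 30 mm (distance of any of plate_a, plate_b, bearing_cap, fitting, jar, driver from where it was at the start of the episode above 0.03 m).
It also fails if it takes over 56 s, if anything falls off the work surface, if the arm or the gripper's body presses on something with over 40 N, if the wrist force passes 120 N, or if a joint passes its speed limit or range.

## Working session

There is one attempt and no reset: what is moved stays moved. The work goes in short steps, Python scripts to look and compute and a tool call to move; the robot and the scene stay as the last step left them, time stands still between calls to the robot, and variables do not carry over. Pictures are saved under pics/ and viewed, about 8 in all and at most 12, crops included, and the job is handed in when it is done.

Besides the shell and the picture viewer there is one more tool, called after ">>>" as name(argument=value, ...), one argument or row to a line, values as JSON. send_rows: Moves the arm, as the interface text tells. Its arguments: {"type":"object","properties":{"rows":{"type":"array"},"force":{"type":"number"}},"required":["rows"]}

```bash
mkdir -p pics; ls
cat > h.py <<'E'
import numpy as np, cv2
from scipy.spatial.transform import Rotation as Ro
from cell import robot
def grab(n,f):
    im=robot.get_image(n); cv2.imwrite(f'pics/{f}.png',im[:,:,::-1]); return im
def cam(n):
    m=robot.camera_model(n); K=np.array([[m['fx'],0,m['cx']],[0,m['fy'],m['cy']],[0,0,1.]])
    return K,np.array(m['D'],float),np.array(m['R']),np.array(m['t'])
def proj(n,P,c=None):
    K,D,R,t=c or cam(n); return cv2.projectPoints(np.atleast_2d(np.array(P,float)),cv2.Rodrigues(R)[0],t,K,D)[0][:,0]
def ray(n,uv,c=None):
    K,D,R,t=c or cam(n); p=cv2.undistortPoints(np.array(uv,float).reshape(-1,1,2),K,D)[:,0]
    d=np.c_[p,np.ones(len(p))]@R; return -R.T@t,d
def atz(n,uv,z,c=None):
    o,d=ray(n,uv,c); return o+d*((z-o[2])/d[:,2])[:,None]
def st():
    s=robot.get_state(); print({k:np.round(s[k],4).tolist() for k in('time_s','tool_pos','ee_rot','force','width','joint_pos')}); return s
E
python3 - <<'E'
from h import *
st()
a=grab('top','t0');b=grab('side','s0');c=grab('wrist','w0')
for n in('top','side','wrist'):
    K,D,R,t=cam(n);print(n,np.round(-R.T@t,3),np.round(R[2],2),K[0,0],D)
cv2.imwrite('pics/ts0.png',np.hstack([cv2.resize(x[:,:,::-1],(400,300)) for x in(b,c)]))
E
```

```text
pics
{'time_s': 0.0, 'tool_pos': [0.1375, 0.6092, 0.2259], 'ee_rot': [2.4529, 1.9611, -0.0018], 'force': [-0.0333, -0.0634, -0.0283], 'width': 1.005, 'joint_pos': [-1.4516, 0.4352, 0.025, 1.5741, -0.0116, 1.134, -0.0751]}
top [ 0.423 -0.003  1.564] [ 0.08 -0.01 -1.  ] 462.9270741862551 [-0.13295587  0.          0.          0.          0.        ]
side [ 0.261 -0.782  0.618] [ 0.32  0.79 -0.52] 365.067432678614 [-0.04135257  0.          0.          0.          0.        ]
wrist [0.061 0.628 0.384] [ 0.28 -0.06 -0.96] 308.97218983191146 [-0.0777733  0.         0.         0.         0.       ]
```

View top.

View pics/t0.png

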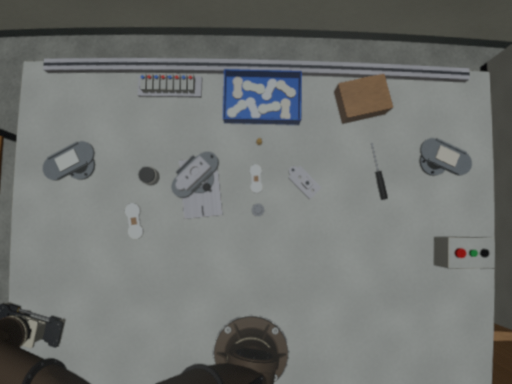

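View pics/s0.png

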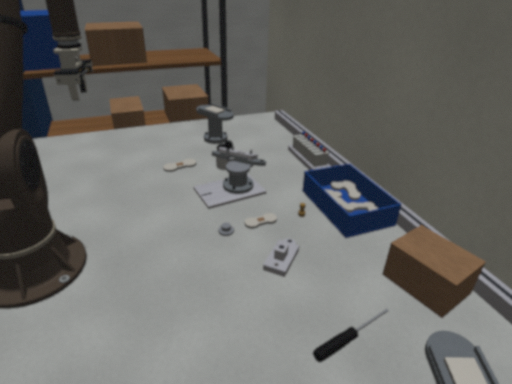

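Run:
```python
from h import *
t=cv2.imread('pics/t0.png');s=cv2.imread('pics/s0.png')
a=cv2.resize(t[140:225,160:320],(800,425),interpolation=cv2.INTER_CUBIC)
cv2.imwrite('pics/c0.png',a)
for n,uv in(('nest',(200,185)),('cover',(301,181)),('line',(204,210))): print(n,atz('top',uv,0.01))
```

```text
nest [[0.5601806  0.18007478 0.01      ]]
cover [[ 0.58084914 -0.16065051  0.01      ]]
line [[0.47618533 0.16413204 0.01      ]]
```

View pics/c0.png

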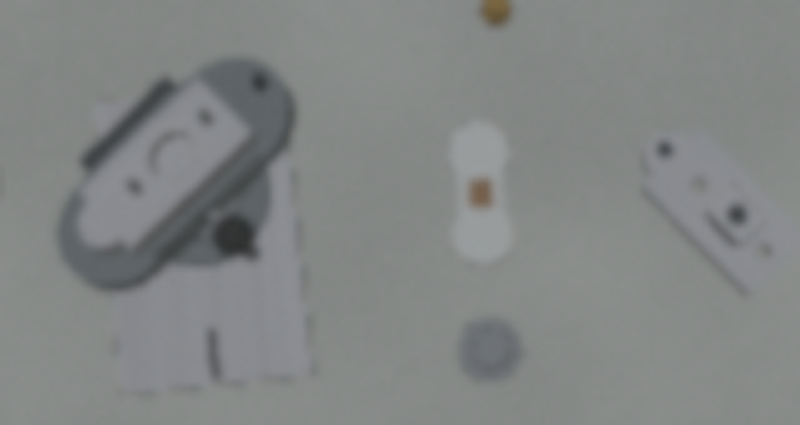

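```bash
cat >> h.py <<'E'
from scipy.optimize import least_squares
def nest(p):
    "p=px,py,yaw,swivel,tilt -> dict of world points"
    px,py,yaw,sw,ti=p
    B=Ro.from_euler('z',yaw); O=np.array([px,py,0])
    S=Ro.from_euler('z',yaw+sw); T=S*Ro.from_euler('y',ti)  # +y rot raises -x side
    H=O+S.apply([.05,0,.095])
    n=lambda x,y,z:H+T.apply([x-.05,y,z-.095])
    return dict(l1=O+B.apply([-.092,0,.012]),l2=O+B.apply([-.126,0,.012]),ball=n(-.085,0,.14),
      a=n(0,-.038,.115),b=n(0,.024,.115),at=n(0,-.038,.129),bt=n(0,.024,.129),ear=n(0,.07,.115),
      hinge=H,lugtop=n(-.085,0,.12))
def fitnest(obs,p0,prior=None):
    "obs: list (cam,name,(u,v),model)"
    def f(p):
        N=nest(p); r=[proj(n,N[k],c)[0]-uv for n,k,uv,c in obs]
        return np.ravel(r)
    s=least_squares(f,p0); return s.x,s.fun.reshape(-1,2)
E
python3 - <<'E'
from h import *
c=cam('top'); q=lambda x,y:(160+x/5-.4,140+y/5-.4)
obs=[('top','l1',q(211,330),c),('top','l2',q(215,378),c),('top','ball',q(233,234),c),('top','at',q(205,117),c),('top','bt',q(134,186),c)]
p,r=fitnest(obs,[.56,.17,0,.6,.4]); print(np.round(p,3));print(np.round(r,1))
e=atz('top',[q(122,392),q(312,375)],.012);d=e[1]-e[0];print(e,np.linalg.norm(d),'yaw',np.arctan2(d[1],d[0])+np.pi/2)
for k,v in nest(p).items():print(k,np.round(v,3),proj('side',v).round(0))
# cover: corners/holes
print(atz('top',[q(664,149),q(737,214),q(700,183),q(767,249)],.018))
s=cv2.imread('pics/s0.png')
cv2.imwrite('pics/c1.png',np.hstack([cv2.resize(s[125:215,180:280],(400,360),interpolation=2),cv2.resize(s[215:305,230:330],(400,360),interpolation=2)]))
E
```

```text
[0.581 0.181 0.103 0.684 0.369]
[[ 0.1  0.3]
 [ 0.   0.8]
 [ 0.7  0.6]
 [-0.2 -0.8]
 [-0.6 -0.8]]
[[0.44782058 0.23044706 0.012     ]
 [0.46199072 0.1030946  0.012     ]] 0.1281383714542126 yaw 0.11081125874674935
l1 [0.49  0.171 0.012] [[211. 192.]]
l2 [0.456 0.168 0.012] [[201. 195.]]
ball [0.539 0.139 0.186] [[229. 144.]]
a [0.616 0.162 0.132] [[251. 154.]]
b [0.572 0.205 0.132] [[233. 150.]]
at [0.619 0.165 0.145] [[251. 149.]]
bt [0.575 0.209 0.145] [[233. 145.]]
ear [0.539 0.238 0.132] [[220. 147.]]
hinge [0.617 0.216 0.095] [[245. 157.]]
lugtop [0.534 0.134 0.167] [[228. 151.]]
[[ 0.61869276 -0.13031389  0.018     ]
 [ 0.57573589 -0.18015532  0.018     ]
 [ 0.59617371 -0.1549176   0.018     ]
 [ 0.5525229  -0.20068226  0.018     ]]
```

View pics/c1.png

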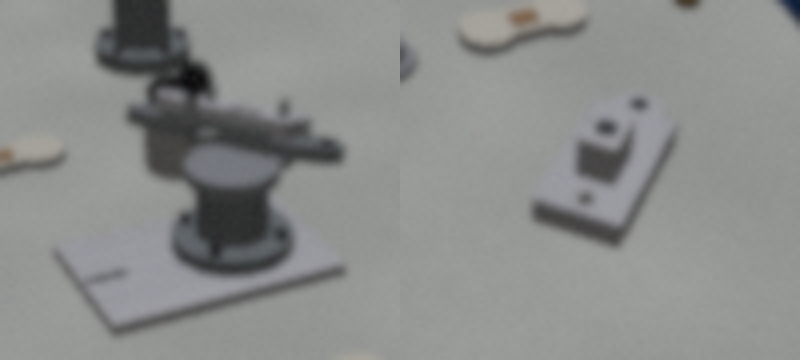

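>>> send_rows(
  rows=[
    [[0,-0.01,0.013,-0.005,-2],[0,-0.03,0.04,-0.01,-5],[0,-0.055,0.073,-0.02,-9],[0,-0.08,0.107,-0.03,-13],[0,-0.105,0.14,-0.034,-17],[0,-0.13,0.174,-0.034,-21],[0,-0.155,0.207,-0.034,-25],[0,-0.18,0.241,-0.034,-29],[0,-0.205,0.274,-0.034,-33],[0,-0.23,0.308,-0.034,-37],[0,-0.255,0.341,-0.034,-41],[0,-0.28,0.375,-0.034,-45],[0,-0.305,0.408,-0.034,-49],[0,-0.33,0.441,-0.034,-53],[0,-0.35,0.468,-0.034,-56],[0,-0.363,0.486,-0.034,-58],[0,-0.37,0.495,-0.034,-58],[0,-0.37,0.495,-0.034,-58]],
  ],
)

```text
time_s: 1.65
tool_pos: [0.5401, 0.1372, 0.2604]
ee_rot: [1.203, 2.902, -0.002]
force: [-0.0, 0.8, 0.4]
width: 0.998
```

Run:
```python
from h import *
st(); c=cam('wrist'); grab('wrist','w1')
p=[.581,.181,.103,.684,.369]
for k,v in nest(p).items():print(k,proj('wrist',v,c).round(0))
import pickle; pickle.dump(c,open('c_w1.pkl','wb'))
```

```text
{'time_s': 1.65, 'tool_pos': [0.5401, 0.1372, 0.2604], 'ee_rot': [1.2025, 2.9019, -0.0016], 'force': [-0.0003, 0.7893, 0.4226], 'width': 0.9976, 'joint_pos': [-0.4665, 0.2959, 0.1583, 1.7015, -0.0493, 1.1485, 2.0612]}
l1 [[304. 150.]]
l2 [[321. 130.]]
ball [[260. 199.]]
a [[223. 248.]]
b [[283. 248.]]
at [[222. 258.]]
bt [[284. 258.]]
ear [[328. 247.]]
hinge [[260. 264.]]
lugtop [[260. 184.]]
```

View pics/w1.png

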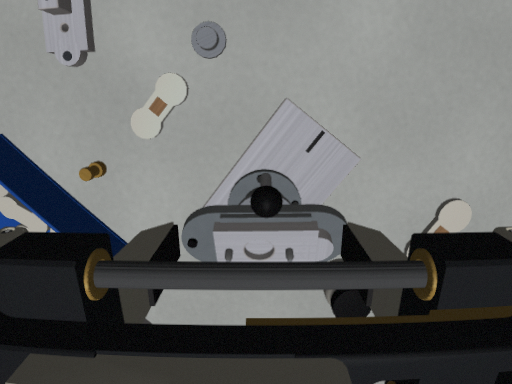

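Run:
```python
from h import *
import pickle
w=pickle.load(open('c_w1.pkl','rb'));c=cam('top'); q=lambda x,y:(160+x/5-.4,140+y/5-.4)
obs=[('top','l1',q(211,330),c),('top','l2',q(215,378),c),('top','ball',q(233,234),c),('top','at',q(205,117),c),('top','bt',q(134,186),c),
('wrist','l1',(308,150),w),('wrist','l2',(323,132),w),('wrist','ball',(266,202),w),('wrist','at',(229,260),w),('wrist','bt',(290,260),w),('side','ball',(228,145),cam('side'))]
p,r=fitnest(obs,[.56,.17,0.1,.6,.4]); print(np.round(p,3));print(np.round(r,1).tolist())
N=nest(p);print(N['ball'],N['hinge'])
s=robot.get_state();print(Ro.from_rotvec(s['ee_rot']).inv().apply(N['ball']-s['tool_pos']), np.degrees(p[2]+p[3])+90, np.degrees(np.arctan2(*Ro.from_rotvec(s['ee_rot']).as_matrix()[1::-1,0])))
im=cv2.imread('pics/w1.png');cv2.imwrite('pics/c2.png',np.hstack([cv2.resize(im[160:270,180:350],(510,330),interpolation=2),cv2.resize(im[90:170,270:340],(289,330),interpolation=2)]))
```

```text
[0.579 0.187 0.124 0.676 0.359]
[[-1.1, 0.8], [-0.9, 1.3], [-0.9, 1.3], [-2.1, -0.1], [-2.3, 0.1], [-1.3, 1.0], [0.4, -1.3], [-0.4, -1.0], [-1.4, 0.7], [-0.2, -0.1], [-0.6, -1.6]]
[0.53687328 0.14331076 0.1845496 ] [0.61393431 0.22263581 0.095     ]
[0.00402493 0.00132128 0.07582893] 135.8294205678302 135.12115251659233
```

View pics/c2.png

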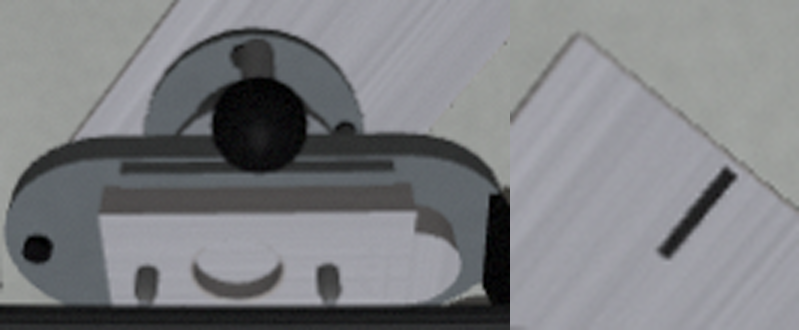

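>>> send_rows(
  rows=[
    [[0,0.002,0.001,0.02,0],[0,0.0045,0.0015,0.045,0],[0,0.0045,0.0015,0.057,0],[0,0.0045,0.0015,0.057,0],[1,0.0045,0.0015,0.057,0],[1,0.0045,0.0015,0.057,0],[1,0.0045,0.0015,0.057,0],[1,0.0045,0.0015,0.057,0],[1,0.0045,0.0015,0.057,0],[1,0.0045,0.0015,0.057,0]],
  ],
  force=25,
)

```text
time_s: 2.53
tool_pos: [0.537, 0.1441, 0.2042]
ee_rot: [1.195, 2.905, 0.001]
force: [-0.2, -0.2, 0.6]
width: 0.615
```

Run:
```python
from h import *
s=st(); R=Ro.from_rotvec(s['ee_rot'])
# path from grasped pose in tool axes
p=np.array([.579,.187,.124,.676,.359]); b0=nest(p)['ball']
print(b0, s['tool_pos']+R.apply([0,0,-.019]))
for ti in(.359,.24,.12,0,-.01): q=p.copy();q[4]=ti;print('tilt',ti,np.round(R.inv().apply(nest(q)['ball']-b0),4))
for sw in(.676,.5,.34,.17,0): q=p.copy();q[4]=0;q[3]=sw;print('sw',sw,np.round(R.inv().apply(nest(q)['ball']-b0),4),np.degrees(p[3]-sw))
```

```text
{'time_s': 2.5333, 'tool_pos': [0.537, 0.1441, 0.2042], 'ee_rot': [1.195, 2.9048, 0.001], 'force': [-0.235, -0.1952, 0.569], 'width': 0.6153, 'joint_pos': [-0.4693, 0.3417, 0.1468, 1.7836, -0.0577, 1.0197, 2.0603]}
[0.53679118 0.14354017 0.18456184] [0.53700159 0.14413849 0.22321652]
tilt 0.359 [0. 0. 0.]
tilt 0.24 [-0.0001 -0.0099  0.0138]
tilt 0.12 [-0.0002 -0.0181  0.0287]
tilt 0 [-0.0002 -0.0245  0.0445]
tilt -0.01 [-0.0002 -0.0249  0.0459]
sw 0.676 [-0.0002 -0.0245  0.0445] 0.0
sw 0.5 [ 0.0147 -0.0233  0.0445] 10.084057194302492
sw 0.34 [ 0.0278 -0.02    0.0445] 19.251381916395662
sw 0.17 [ 0.0411 -0.0142  0.0445] 28.991664433619654
sw 0 [ 0.0531 -0.0063  0.0445] 38.73194695084365
```

>>> send_rows(
  rows=[
    [[0.3,0,0,0.015,0],[0.3,0,0,0.03,0],[0.3,0,0,0.038,0],[1,0,0,0.038,0],[1,0,0,0.038,0],[1,0,0,0.038,0],[1,0,0,0.038,0],[1,0,0,0.038,0],[1,0,0,0.038,0],[1,0,0,0.038,0],[1,0,0,0.038,0],[1,0,0,0.038,0]],
  ],
  force=25,
)

```text
time_s: 3.53
tool_pos: [0.5375, 0.1435, 0.1662]
ee_rot: [1.196, 2.904, 0.0]
force: [1.5, -3.6, 3.2]
width: 0.261
```

>>> send_rows(
  rows=[
    [[1,0,-0.004,0.005,0],[1,0,-0.0075,0.01,0],[1,0,-0.011,0.016,0],[1,0,-0.0145,0.022,0],[1,0,-0.018,0.0285,0],[1,0,-0.021,0.0355,0],[1,0,-0.023,0.041,0],[1,0,-0.0245,0.045,0],[1,0,-0.0245,0.045,0],[1,0,-0.0245,0.045,0]],
  ],
)

```text
time_s: 4.37
tool_pos: [0.5197, 0.1271, 0.1209]
ee_rot: [1.194, 2.905, 0.001]
force: [1.8, -2.1, 7.6]
width: 0.263
```

>>> send_rows(
  rows=[
    [[1,0.005,0.0002,0.001,3],[1,0.01,0.0006,0.0015,6.7],[1,0.015,0.0012,0.0015,10],[1,0.0215,0.0026,0.0015,14.7],[1,0.028,0.0045,0.0015,19.3],[1,0.035,0.0072,0.0015,24.3],[1,0.0413,0.0103,0.0015,29],[1,0.046,0.013,0.0015,32.6],[1,0.05,0.0157,0.0015,36],[1,0.0533,0.0182,0.0015,38.7],[1,0.0533,0.0182,0.0015,38.7],[1,0.0533,0.0182,0.0015,38.7]],
  ],
)

```text
time_s: 5.37
tool_pos: [0.4962, 0.1793, 0.1206]
ee_rot: [2.088, 2.346, 0.008]
force: [1.4, 1.0, 14.4]
width: 0.268
```

Run:
```python
from h import *
import pickle
s=st(); c=cam('wrist'); grab('wrist','w2'); pickle.dump(c,open('c_w2.pkl','wb'))
```

```text
{'time_s': 5.3667, 'tool_pos': [0.4962, 0.1793, 0.1206], 'ee_rot': [2.0883, 2.3457, 0.0077], 'force': [1.3558, 0.9528, 14.4345], 'width': 0.2685, 'joint_pos': [-0.67, 0.4, 0.2946, 1.9588, -0.16, 0.7999, 1.4008]}
```

View pics/w2.png

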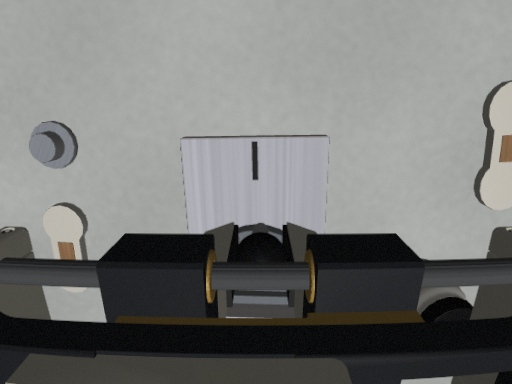

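Run:
```python
from h import *
import pickle
c=pickle.load(open('c_w2.pkl','rb')); s=robot.get_state(); R=Ro.from_rotvec(s['ee_rot'])
L=atz('wrist',[(255,180),(255,142),(183.5,137),(328,135),(187.5,228),(326,225)],.012,c);print(L.round(4),np.linalg.norm(L[0]-L[1]),np.linalg.norm(L[2]-L[3]))
G=R.apply([0,0,-.019])+s['tool_pos'];print('G',G, 'proj',proj('wrist',G,c))
ed=[L[0]-L[1],L[4]-L[2],L[5]-L[3]];print('yaws',[np.arctan2(d[1],d[0]).round(4) for d in ed])
e=L[3]-L[2];y3=np.arctan2(e[1],e[0])+np.pi/2;print(y3)
m=(L[0]+L[1])/2
for yaw in(y3,np.mean([np.arctan2(d[1],d[0]) for d in ed[1:]])):
  d=np.array([np.cos(yaw),np.sin(yaw)]);n=np.array([-d[1],d[0]]);o=(G[:2]-m[:2])@n;a=m[:2]+.109*d
  print('yaw',yaw,'offset',o,'along',(G[:2]-m[:2])@d,'axis',a,'sw',-o/.085)
print('tool x ang',np.arctan2(*R.as_matrix()[1::-1,0])-np.pi/2)
# top check
im=grab('top','t2')
```

```text
[[0.4891 0.1757 0.012 ]
 [0.4554 0.172  0.012 ]
 [0.458  0.1103 0.012 ]
 [0.442  0.2337 0.012 ]
 [0.5427 0.1179 0.012 ]
 [0.5248 0.2466 0.012 ]] 0.03389227760807005 0.12442920094856515
G [0.49613851 0.1791514  0.13961238] proj [[257.00033091 259.364341  ]]
yaws [np.float64(0.1111), np.float64(0.0897), np.float64(0.1554)]
3.270218639725366
yaw 3.270218639725366 offset -0.0021951165277115455 along -0.024375179530819628 axis [0.3641467  0.15986617] sw 0.02582490032601818
yaw 0.12250459303425223 offset 0.0023442845247087273 along 0.02436128575829141 axis [0.58042938 0.1871674 ] sw -0.02757981793774973
tool x ang 0.11603997445911496
```

>>> send_rows(
  rows=[
    [[1,-0.002,0,0,0],[1,-0.004,0,0,0],[1,-0.004,0,0,0],[1,-0.004,0,0,0],[0.4,-0.004,0,0,0],[0.4,-0.004,0,0,0],[0.4,-0.004,0,0,0],[0.4,-0.004,0,0,0],[0,-0.004,0,-0.03,0],[0,-0.004,0,-0.07,0],[0,-0.004,0,-0.11,0],[0,-0.004,-0.01,-0.15,0],[0,-0.004,-0.02,-0.16,0],[0,-0.004,-0.02,-0.16,0]],
  ],
)

```text
time_s: 6.63
tool_pos: [0.4751, 0.1712, 0.2823]
ee_rot: [2.089, 2.345, 0.007]
force: [-0.4, 1.4, -0.9]
width: 0.939
```

Run:
```python
from h import *
import pickle
s=st(); c=cam('wrist'); grab('wrist','w3'); pickle.dump(c,open('c_w3.pkl','wb'));grab('top','t3')
```

```text
{'time_s': 6.6333, 'tool_pos': [0.4751, 0.1712, 0.2823], 'ee_rot': [2.0894, 2.3451, 0.0074], 'force': [-0.4338, 1.3904, -0.9151], 'width': 0.9385, 'joint_pos': [-0.7306, 0.1864, 0.3354, 1.7998, -0.068, 1.1618, 1.3121]}
```

View pics/w3.png

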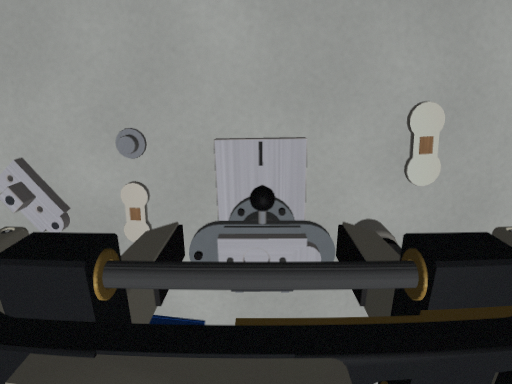

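Run:
```python
from h import *
import pickle
c=pickle.load(open('c_w3.pkl','rb'))
obs=[('wrist','l1',(261,165),c),('wrist','l2',(261,142.5),c),('wrist','ball',(262,199),c)]
def f(p): 
    N=nest([*p,0]); return np.ravel([proj('wrist',N[k],c)[0]-uv for _,k,uv,c_ in obs])
s=least_squares(f,[.58,.187,.12,0]);print(s.x,s.fun.reshape(-1,2).round(1).tolist())
N=nest([*s.x,0]);print({k:proj('wrist',N[k],c).round(0).tolist() for k in('at','bt','a','b','ear')})
print(atz('wrist',[(56,226),(37,206),(12,177)],.018,c))
s=robot.get_state();R=Ro.from_rotvec(s['ee_rot'])
# hover above block: tool x must be along cover x (yaw -43.5deg)
tx=np.degrees(np.arctan2(*R.as_matrix()[1::-1,0]));print('tx',tx)
print(R.inv().apply(np.array([.574,-.175,.20])-s['tool_pos']))
im=cv2.imread('pics/w3.png');cv2.imwrite('pics/c3.png',np.hstack([cv2.resize(im[180:280,180:345],(495,300),interpolation=2),cv2.resize(im[150:250,0:100],(300,300),interpolation=2)]))
```

```text
[ 0.58061865  0.1871558   0.11583605 -0.00301244] [[0.0, 0.7], [-0.0, -0.8], [-0.0, 0.1]]
{'at': [[228.0, 267.0]], 'bt': [[283.0, 267.0]], 'a': [[229.0, 260.0]], 'b': [[282.0, 260.0]], 'ear': [[320.0, 260.0]]}
[[ 0.61620234 -0.12551072  0.018     ]
 [ 0.58680515 -0.15361785  0.018     ]
 [ 0.54517403 -0.19002017  0.018     ]]
tx 96.6168073016962
[-0.3550506   0.05884024  0.07873175]
```

View pics/c3.png

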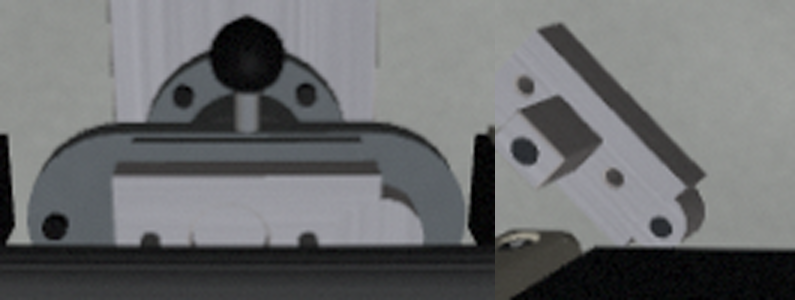

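>>> send_rows(
  rows=[
    [[0,-0.01,0.002,0,5],[0,-0.025,0.005,0,12],[0,-0.045,0.01,0,19],[0,-0.065,0.013,0,26],[0,-0.085,0.017,0,33],[0,-0.105,0.02,0.005,40],[0,-0.125,0.023,0.01,47],[0,-0.145,0.026,0.02,54],[0,-0.165,0.03,0.03,61],[0,-0.185,0.033,0.04,68],[0,-0.205,0.036,0.05,75],[0,-0.225,0.039,0.06,82],[0,-0.245,0.042,0.07,89],[0,-0.265,0.045,0.08,96],[0,-0.285,0.048,0.08,103],[0,-0.305,0.05,0.08,110],[0,-0.325,0.053,0.08,117],[0,-0.34,0.055,0.08,124],[0,-0.35,0.055,0.08,131],[0,-0.354,0.055,0.08,138]],
  ],
)

```text
time_s: 8.4
tool_pos: [0.5693, -0.1769, 0.1972]
ee_rot: [2.931, -1.123, -0.004]
force: [0.2, 0.1, -0.0]
width: 0.999
```

>>> send_rows(
  rows=[
    [[0,0,0,0,2],[0,0,0,0,2],[0,0,0,0,2]],
  ],
)

```text
time_s: 8.65
tool_pos: [0.5697, -0.1745, 0.1975]
ee_rot: [2.918, -1.159, -0.004]
force: [0.0, 0.9, -0.9]
width: 0.998
```

Run:
```python
from h import *
import pickle
s=st(); c=cam('wrist'); grab('wrist','w4'); pickle.dump(c,open('c_w4.pkl','wb'))
```

```text
{'time_s': 8.65, 'tool_pos': [0.5697, -0.1745, 0.1975], 'ee_rot': [2.9182, -1.1592, -0.0039], 'force': [0.0165, 0.9163, -0.8858], 'width': 0.9983, 'joint_pos': [-0.3988, 0.5367, 0.919, 1.7325, -0.4685, 1.1121, -0.0888]}
```

View pics/w4.png

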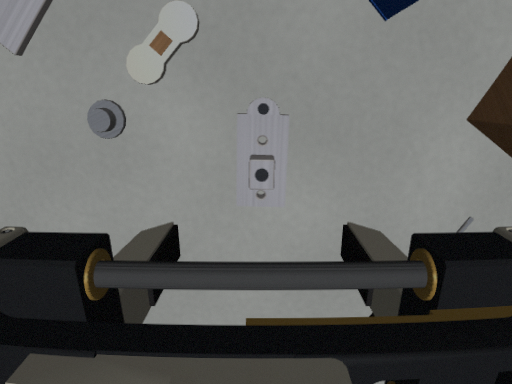

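Run:
```python
from h import *
import pickle
c=pickle.load(open('c_w4.pkl','rb'))
P=np.array([[0,.024,.018],[0,-.038,.018],[0,-.007,.048],[0,.052,.018]]);uv=np.array([(262.3,140),(261,194),(261.5,175),(263.5,108.5)])
def W(p): return Ro.from_euler('z',p[2]).apply(P)+[p[0],p[1],0]
s=least_squares(lambda p:(proj('wrist',W(p),c)-uv).ravel(),[.57,-.17,-.76]);p=s.x
print(p,np.degrees(p[2]),s.fun.reshape(-1,2).round(1).tolist())
st_=robot.get_state();R=Ro.from_rotvec(st_['ee_rot'])
G=Ro.from_euler('z',p[2]).apply([0,-.007,.021])+[p[0],p[1],0]
print('G',G,R.inv().apply(G-st_['tool_pos']),'tx',np.degrees(np.arctan2(*R.as_matrix()[1::-1,0])))
```

```text
[ 0.57587464 -0.16713043 -0.78421267] -44.932076197003866 [[0.2, -1.2], [-0.1, -0.8], [0.2, -2.1], [-0.3, 4.0]]
G [ 0.57093077 -0.17208604  0.021     ] [-0.00047614 -0.00272473  0.17690219] tx -43.30669913595899
```

>>> send_rows(
  rows=[
    [[0,-0.0005,-0.0015,0.03,1.6],[0,-0.0005,-0.0015,0.065,1.6],[0,-0.0005,-0.0015,0.1,1.6],[0,-0.0005,-0.0015,0.135,1.6],[0,-0.0005,-0.0015,0.16,1.6],[0,-0.0005,-0.0015,0.17,1.6],[0,-0.0005,-0.0015,0.1745,1.6],[0,-0.0005,-0.0015,0.1745,1.6],[1,-0.0005,-0.0015,0.1745,1.6],[1,-0.0005,-0.0015,0.1745,1.6],[1,-0.0005,-0.0015,0.1745,1.6],[1,-0.0005,-0.0015,0.1745,1.6],[1,-0.0005,-0.0015,0.1745,1.6],[1,-0.0005,-0.0015,0.1745,1.6],[1,-0.0005,-0.0015,0.1745,1.6],[1,-0.0005,-0.0015,0.1745,1.6],[1,-0.0005,-0.0015,0.1745,1.6],[1,-0.0005,-0.0015,0.1745,1.6]],
  ],
  force=40,
)

```text
time_s: 10.2
tool_pos: [0.571, -0.1731, 0.0247]
ee_rot: [-2.902, 1.203, 0.0]
force: [0.0, 0.6, -0.3]
width: 0.323
```

>>> send_rows(
  rows=[
    [[1,0,0,0,0],[1,0,0,0,0],[1,0,0,0,0],[1,0,0,0,0],[1,0,0,-0.01,0],[1,0,0,-0.03,0],[1,0,0,-0.06,0],[1,0,0,-0.1,0],[1,0,0,-0.14,0],[1,0,0,-0.18,0],[1,0,0,-0.22,0],[1,0,0,-0.25,0],[1,0,0,-0.26,0],[1,0,0,-0.26,0]],
  ],
)

```text
time_s: 11.37
tool_pos: [0.5717, -0.1738, 0.2876]
ee_rot: [-2.901, 1.202, -0.006]
force: [1.1, -0.6, -3.4]
width: 0.278
```

Run:
```python
from h import *
s=st();R=Ro.from_rotvec(s['ee_rot']);print('tx',np.degrees(np.arctan2(*R.as_matrix()[1::-1,0])))
# nest target, axis .5806,.1872 yaw .116 ; view pose: TCP 0.15 along nest +y
d=np.array([-np.sin(.116),np.cos(.116)])
for k in(0,.13,.15):
  t=np.array([.5806,.1872])+(k-.007)*d; print(k,t,R.inv().apply([*(t-s['tool_pos'][:2]),0]))
```

```text
{'time_s': 11.3667, 'tool_pos': [0.5717, -0.1738, 0.2876], 'ee_rot': [-2.901, 1.2024, -0.0065], 'force': [1.1073, -0.5862, -3.4395], 'width': 0.2776, 'joint_pos': [-0.4458, 0.4625, 0.9879, 1.6081, -0.4006, 1.2845, -0.1783]}
tx -45.02483075949867
0 [0.58141018 0.18024704] [-2.43617418e-01 -2.57131139e-01 -9.82781930e-05]
0.13 [0.56636398 0.30937338] [-3.45597186e-01 -3.37754420e-01 -2.14282766e-04]
0.15 [0.56404918 0.32923897] [-3.61286381e-01 -3.50158002e-01 -2.32129624e-04]
```

>>> send_rows(
  rows=[
    [[1,-0.008,-0.008,0,-2],[1,-0.025,-0.025,0,-5],[1,-0.045,-0.044,0,-8],[1,-0.068,-0.067,0,-11.5],[1,-0.091,-0.09,0,-15],[1,-0.114,-0.112,0,-18.5],[1,-0.137,-0.135,0,-22],[1,-0.16,-0.157,0,-25.5],[1,-0.183,-0.18,0,-29],[1,-0.206,-0.202,0,-32.5],[1,-0.229,-0.224,0,-36],[1,-0.252,-0.247,0,-39.5],[1,-0.275,-0.269,0,-43],[1,-0.298,-0.292,0,-46],[1,-0.318,-0.311,0,-48.5],[1,-0.332,-0.325,0,-50.5],[1,-0.341,-0.333,0,-51.7],[1,-0.3456,-0.3378,0,-51.7],[1,-0.3456,-0.3378,0,-51.7],[1,-0.3456,-0.3378,0,-51.7]],
  ],
)

```text
time_s: 13.03
tool_pos: [0.5659, 0.3084, 0.2845]
ee_rot: [3.135, 0.179, -0.0]
force: [-0.8, -0.4, -3.0]
width: 0.277
```

Run:
```python
from h import *
import pickle
s=st(); c=cam('wrist'); im=grab('wrist','w5'); pickle.dump((c,s),open('c_w5.pkl','wb'))
R=Ro.from_rotvec(s['ee_rot']);print('tx',np.degrees(np.arctan2(*R.as_matrix()[1::-1,0])))
N=nest([.5806,.1872,.116,0,0]);print({k:proj('wrist',v,c).round(0).tolist() for k,v in N.items()})
C=lambda x,y,z:s['tool_pos']+R.apply([x,-(y+.007),.0247-z]) # cover frame pt: tool y=-cover y, z down
for q in((0,.024,.018),(0,-.038,.018),(0,.052,.018),(0,.07,.018),(-.028,.052,.018),(.028,.052,.018)):print(q,proj('wrist',C(*q),c).round(0))
cv2.imwrite('pics/c5.png',cv2.resize(im[:300,100:400,::-1],(800,600)*1 if 0 else (600,600),interpolation=2))
```

```text
{'time_s': 13.0333, 'tool_pos': [0.5659, 0.3084, 0.2845], 'ee_rot': [3.1352, 0.1794, -0.0003], 'force': [-0.7769, -0.3509, -3.0017], 'width': 0.2771, 'joint_pos': [-1.0302, 0.4872, 0.7087, 1.4746, -0.3206, 1.299, -0.1786]}
tx 6.548785588238149
{'l1': [[201.0, 235.0]], 'l2': [[179.0, 235.0]], 'ball': [[187.0, 283.0]], 'a': [[262.0, 298.0]], 'b': [[262.0, 254.0]], 'at': [[262.0, 305.0]], 'bt': [[262.0, 260.0]], 'ear': [[262.0, 217.0]], 'hinge': [[301.0, 263.0]], 'lugtop': [[191.0, 273.0]]}
(0, 0.024, 0.018) [[263. 186.]]
(0, -0.038, 0.018) [[263. 283.]]
(0, 0.052, 0.018) [[263. 135.]]
(0, 0.07, 0.018) [[263. 100.]]
(-0.028, 0.052, 0.018) [[210. 136.]]
(0.028, 0.052, 0.018) [[316. 136.]]
```

View pics/c5.png

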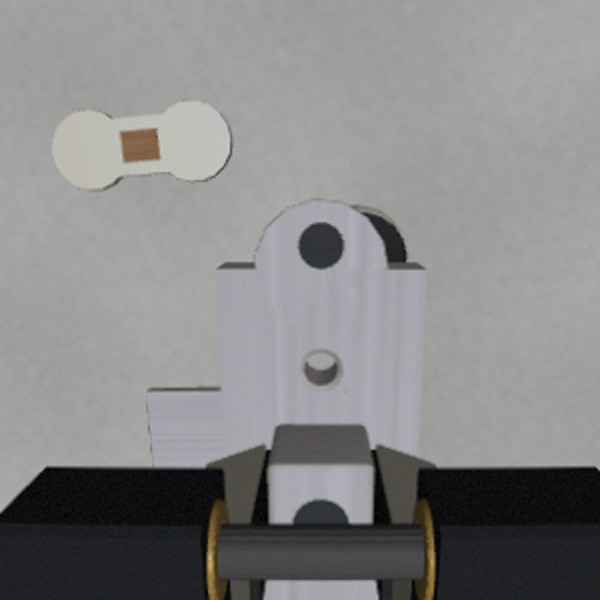

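Run:
```python
from h import *
import pickle
for f in('c_w4.pkl','c_w5.pkl'):
    c=pickle.load(open(f,'rb'))
    if 'w5' in f: c,s=c
    else: s=dict(tool_pos=[0.5697,-0.1745,0.1975],ee_rot=[2.9182,-1.1592,-0.0039])
    K,D,R,t=c;Rt=Ro.from_rotvec(s['ee_rot'])
    print(f,'cam in tool',Rt.inv().apply(-R.T@t-s['tool_pos']).round(4),(R@Rt.as_matrix()).round(3).tolist())
    print(proj('wrist',np.array(s['tool_pos'])+Rt.apply([0,0,-.019]),c))
# nest projections for candidate view poses
c,s=pickle.load(open('c_w5.pkl','rb'));K,D,R,t=c;N=nest([.5806,.1872,.116,0,0])
B=Ro.from_euler('z',.116)
for dx,dy,dz in((-.13,-.04,0),(-.13,-.06,0),(-.15,-.06,0),(.13,-.06,0),(.13,-.08,0),(-.13,-.08,.03)):
    T=np.array([.5806,.1872,.2845])+B.apply([dx,dy,dz]);sh=T-s['tool_pos']
    c2=(K,D,R,t-R@sh);print((dx,dy,dz),T.round(3),Ro.from_rotvec(s['ee_rot']).inv().apply(sh).round(4),[proj('wrist',N[k],c2).round(0)[0].tolist() for k in('a','at','b','bt','ball','ear')])
```

```text
c_w4.pkl cam in tool [-0.0022 -0.0758 -0.1581] [[1.0, 0.0, 0.0], [-0.0, 0.96, -0.282], [-0.0, 0.282, 0.96]]
[[264.52827469 256.04062246]]
c_w5.pkl cam in tool [-0.0017 -0.0777 -0.158 ] [[1.0, 0.0, -0.0], [-0.0, 0.959, -0.282], [0.0, 0.282, 0.959]]
[[263.30268509 259.27284015]]
(-0.13, -0.04, 0) [0.456 0.132 0.284] [-0.1291  0.1623  0.0002] [[380.0, 171.0], [385.0, 174.0], [386.0, 113.0], [391.0, 114.0], [308.0, 139.0], [390.0, 67.0]]
(-0.13, -0.06, 0) [0.458 0.113 0.284] [-0.1291  0.1823  0.0002] [[382.0, 153.0], [387.0, 155.0], [387.0, 94.0], [393.0, 93.0], [308.0, 118.0], [391.0, 46.0]]
(-0.15, -0.06, 0) [0.439 0.11  0.284] [-0.1491  0.1823  0.0002] [[400.0, 153.0], [405.0, 155.0], [406.0, 94.0], [412.0, 94.0], [329.0, 118.0], [410.0, 47.0]]
(0.13, -0.06, 0) [0.717 0.143 0.284] [0.1309 0.1818 0.0002] [[141.0, 153.0], [136.0, 156.0], [136.0, 94.0], [130.0, 94.0], [47.0, 121.0], [132.0, 47.0]]
(0.13, -0.08, 0) [0.719 0.123 0.284] [1.309e-01 2.018e-01 2.000e-04] [[139.0, 135.0], [134.0, 136.0], [134.0, 74.0], [128.0, 73.0], [43.0, 101.0], [130.0, 26.0]]
(-0.13, -0.08, 0.03) [0.461 0.093 0.314] [-0.1291  0.2023 -0.0297] [[374.0, 131.0], [378.0, 133.0], [378.0, 75.0], [383.0, 75.0], [305.0, 97.0], [382.0, 31.0]]
```

>>> send_rows(
  rows=[
    [[1,-0.008,0.01,0,0],[1,-0.025,0.03,0,0],[1,-0.046,0.057,0,0],[1,-0.067,0.084,0,0],[1,-0.088,0.111,0,0],[1,-0.108,0.136,0,0],[1,-0.121,0.152,0,0],[1,-0.129,0.162,0,0],[1,-0.129,0.162,0,0],[1,-0.129,0.162,0,0],[1,-0.129,0.162,0,0],[1,-0.129,0.162,0,0]],
  ],
)

```text
time_s: 14.08
tool_pos: [0.4569, 0.1352, 0.2847]
ee_rot: [3.136, 0.185, 0.001]
force: [0.7, 0.4, -2.4]
width: 0.283
```

Run:
```python
from h import *
import pickle
s=st(); c=cam('wrist'); im=grab('wrist','w6'); pickle.dump((c,s),open('c_w6.pkl','wb'))
K,D,R,t=c;Rt=Ro.from_rotvec(s['ee_rot']);print(Rt.inv().apply(-R.T@t-s['tool_pos']).round(4))
cv2.imwrite('pics/c6.png',cv2.resize(im[40:240,190:450,::-1],(780,600),interpolation=2))
```

```text
{'time_s': 14.0833, 'tool_pos': [0.4569, 0.1352, 0.2847], 'ee_rot': [3.1358, 0.1847, 0.0007], 'force': [0.6856, 0.4472, -2.3712], 'width': 0.2833, 'joint_pos': [-1.0729, 0.1489, 0.7851, 1.8767, -0.1141, 1.1613, -0.1301]}
[-0.0017 -0.0776 -0.158 ]
```

View pics/c6.png

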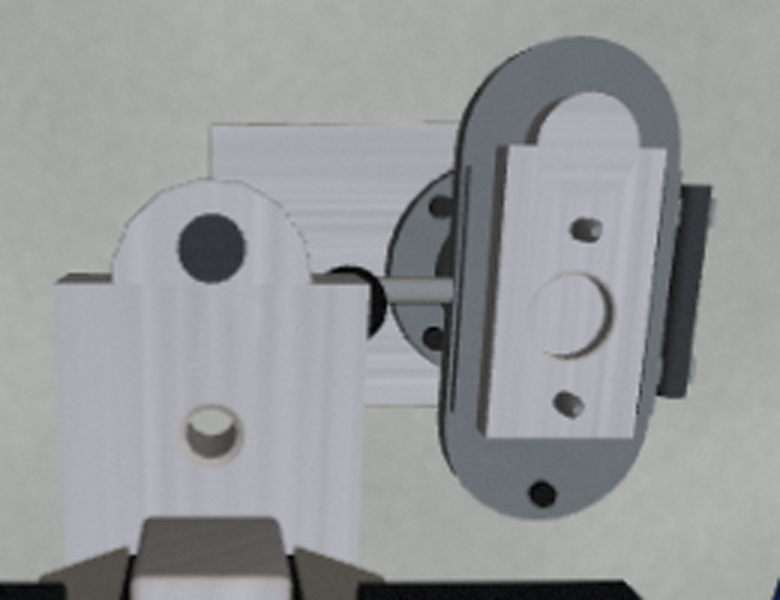

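```bash
cat > f.py <<'E'
from h import *
import pickle
c,s=pickle.load(open('c_w6.pkl','rb'));q=lambda L:(np.array(L,float)+.5)/3-.5+[190,40]
def fit(P,uv,p0,z):
    P=np.array(P,float);P=np.c_[P[:,:2],P[:,2]+z]
    W=lambda p:Ro.from_euler('z',p[2]).apply(P)+[p[0],p[1],0]
    r=least_squares(lambda p:(proj('wrist',W(p),c)-uv).ravel(),p0);return r.x,r.fun.reshape(-1,2).round(1).tolist()
n,rn=fit([[-.028,.052,0],[.028,.052,0],[.028,-.052,0],[-.028,-.052,0],[0,.07,0],[0,.024,.014],[0,-.038,.014]],
  q([(507,147),(665,150),(634,437),(488,437),(590,92),(593,229),(575,407)]),[.58,.187,.116],.115)
R=Ro.from_rotvec(s['ee_rot']);ty=np.arctan2(*R.as_matrix()[1::-1,0])
k,rk=fit([[-.028,.052,0],[.028,.052,0],[0,.07,0],[0,.024,0]],q([(56,283),(368,285),(212,180),(211,433)]),[.457,.142,ty],s['tool_pos'][2]-.0247+.018)
print('nest',n,rn);print('cover',k,rk,'tool yaw',ty)
print('expected cover origin',s['tool_pos'][:2]+.007*np.array([-np.sin(ty),np.cos(ty)]))
d=n-k;print('shift tool',R.inv().apply([d[0],d[1],0]),'turn deg (tool)',-np.degrees(d[2]))
# rigid motion: rotate by d yaw about TCP then translate
a=d[2];o=Ro.from_euler('z',a).apply([*(k[:2]-s['tool_pos'][:2]),0])[:2]
T=n[:2]-o;print('TCP target',T,R.inv().apply([*(T-s['tool_pos'][:2]),0]))
E
python3 f.py
```

```text
nest [0.57928004 0.18749077 0.12562766] [[-0.4, -0.7], [-0.1, -0.9], [-0.4, -0.0], [-0.8, 0.4], [0.1, -0.3], [0.6, 0.7], [0.9, 1.0]]
cover [0.45426813 0.1426001  0.11179154] [[-0.9, -0.1], [0.7, -0.2], [0.1, -0.6], [-0.0, 1.0]] tool yaw 0.1176507220511155
expected cover origin [0.45608277 0.14211804]
shift tool [ 1.29416957e-01 -2.99065339e-02  4.08630535e-05] turn deg (tool) -0.7927513353753378
TCP target [0.58201893 0.18009429] [ 1.29523210e-01 -2.99314204e-02  4.08964805e-05]
```

>>> send_rows(
  rows=[
    [[1,0.015,-0.004,0,-0.5],[1,0.045,-0.01,0,-0.5],[1,0.08,-0.018,0,-0.5],[1,0.11,-0.026,0,-0.5],[1,0.125,-0.029,0,-0.5],[1,0.1295,-0.03,0.01,-0.5],[1,0.1295,-0.03,0.04,-0.5],[1,0.1295,-0.03,0.07,-0.5],[1,0.1295,-0.03,0.1,-0.5],[1,0.1295,-0.03,0.115,-0.5],[1,0.1295,-0.03,0.119,-0.5],[1,0.1295,-0.03,0.12,-0.5],[1,0.1295,-0.03,0.12,-0.5],[1,0.1295,-0.03,0.12,-0.5],[1,0.1295,-0.03,0.12,-0.5]],
  ],
)

```text
time_s: 15.38
tool_pos: [0.5823, 0.1793, 0.1661]
ee_rot: [-3.135, -0.197, -0.003]
force: [0.3, 1.2, -3.4]
width: 0.281
```

Run:
```python
from h import *
s=st();R=Ro.from_rotvec(s['ee_rot'])
for T in((.5820,.1801),):print('to target',R.inv().apply([*(np.array(T)-s['tool_pos'][:2]),0]).round(4),'yaw',np.arctan2(*R.as_matrix()[1::-1,0]))
```

```text
{'time_s': 15.3833, 'tool_pos': [0.5823, 0.1793, 0.1661], 'ee_rot': [-3.1346, -0.197, -0.0034], 'force': [0.3384, 1.1709, -3.419], 'width': 0.2815, 'joint_pos': [-0.8565, 0.5308, 0.7025, 1.7309, -0.3938, 1.0232, 0.112]}
to target [-0.0002 -0.0008  0.    ] yaw 0.12550437998959701
```

>>> send_rows(
  rows=[
    [[1,0,-0.001,0.004,0],[1,0,-0.001,0.008,0],[1,0,-0.001,0.011,0],[1,0,-0.001,0.0135,0],[1,0,-0.001,0.0155,0],[1,0,-0.001,0.0155,0]],
  ],
)

```text
time_s: 15.88
tool_pos: [0.5813, 0.18, 0.1487]
ee_rot: [3.135, 0.197, -0.0]
force: [-0.1, -0.4, -1.7]
width: 0.28
```

>>> send_rows(
  rows=[
    [[1,0,0,0.002,0],[1,0,0,0.004,0],[1,0,0,0.006,0],[1,0,0,0.008,0],[1,0,0,0.008,0],[1,0,0,0.008,0]],
  ],
)

```text
time_s: 16.38
tool_pos: [0.5815, 0.18, 0.1411]
ee_rot: [3.135, 0.197, 0.0]
force: [0.9, -0.0, -3.6]
width: 0.277
```

>>> send_rows(
  rows=[
    [[1,0,0,0.001,0],[1,0,0,0.002,0],[1,0,0,0.0025,0],[1,0,0,0.0025,0],[1,0,0,0.0025,0],[1,0,0,0.0025,0]],
  ],
)

```text
time_s: 16.88
tool_pos: [0.5815, 0.1801, 0.1396]
ee_rot: [-3.135, -0.197, -0.001]
force: [-1.9, 0.6, 6.5]
width: 0.281
```

>>> send_rows(
  rows=[
    [[1,0,0,0.0006,0],[1,0,0,0.0006,0],[1,0,0,0.0006,0],[1,0,0,0.0006,0],[1,0,0,0.0006,0],[1,0,0,0.0006,0],[1,0,0,0.0006,0],[1,0,0,0.0006,0]],
  ],
  force=50,
)

```text
time_s: 17.55
tool_pos: [0.5816, 0.1801, 0.1396]
ee_rot: [-3.134, -0.197, -0.001]
force: [-4.4, -1.0, 11.9]
width: 0.277
```

Run:
```python
from h import *
F=[];Z=[]
for i in range(8):
    robot.get_image('top'); s=robot.get_state();F.append(s['force']);Z.append(s['tool_pos'])
print(np.round(F,1).tolist(),np.mean(F,0),np.mean(Z,0)); st()
```

```text
[[-3.5, -0.7, 12.0], [-4.3, -1.9, 12.4], [-4.8, -0.5, 12.9], [-4.1, -0.8, 11.4], [-4.3, -0.7, 12.7], [-4.8, -0.5, 11.9], [-4.4, -0.6, 12.1], [-4.9, -0.6, 12.5]] [-4.37309754 -0.79369063 12.22673719] [0.58157186 0.18007346 0.13958973]
{'time_s': 17.95, 'tool_pos': [0.5816, 0.1801, 0.1396], 'ee_rot': [-3.1343, -0.1966, -0.0011], 'force': [-4.8695, -0.6331, 12.5314], 'width': 0.2788, 'joint_pos': [-0.8436, 0.5593, 0.6835, 1.7579, -0.4184, 0.9735, 0.1306]}
```

```bash
python3 -c "
from h import *
robot.job_done(); st()"
```

```text
the job is handed in; nothing more can be done
the job is handed in; nothing more can be done
```

The nest is lowered and swivelled over the line, and the cover is on the dowels and still gripped and pressed. I handed the job in at about 18 s; no verdict was reported.

- **Nest:** I gripped it by the ball and lowered it until it pushed back with about 14 N, with the ball centre at 139.6 mm (140 mm expected when level). I swivelled it over the line and shifted it 4 mm after the first look. The wrist picture after release gave a swivel of about -0.003 rad (the tool's yaw at the end suggests about +0.01), within the ±0.08 rad allowed.
- **Cover:** It slid over both dowels with almost no resistance. It stopped with the TCP at 139.6 mm, where 139.7 mm was expected for fully home.
- **Press:** The wrist force held steady at 12.2 N upward. Adding the cover's weight of about 3 N gives roughly 15 N between the halves. The grip is set to 50 N, and a side force of about 4 N remains.

**Checks that disagreed or failed:**
- My first closing on the ball was about 38 mm too high and closed on nothing, so I redid it.
- The top camera placed the nest about 6 mm off in y compared with the wrist camera. The held cover also appeared about 2 mm off in the wrist view. I therefore aligned the cover using positions measured relative to each other in one wrist picture.
- I had used all my picture views by then, so the seating is confirmed only by height and force, not by sight.

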